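# Shut the lens iris to its stop and cap the lens

### The job

Put the inspection lens away: turn its slim silver iris ring clockwise (seen from above) until it comes up against its end stop and the red pin stands fully up, without forcing it so that the lens twists in its stand, and without the fingers touching the fixed black rings above and below. Then gently plug the blue cap upright and fully home into the front of the lens, let go, and leave the other things where they are.

Things in the scene. Friction and masses are not known exactly. Their poses are not given: they have to be found in the camera images.
- iris_ring_centre (a point): Centre of the slim silver knurled iris ring, on the upright lens axis, 71 mm above the worktop. Ring: 56 mm in diameter, 10 mm tall (66 to 76 mm up); round, grip it across its diameter at any yaw. Turns clockwise from above about the vertical, drag about 0.06 N m, to a hard stop 0.6 to 1.2 rad on, which is felt, not seen. It stays where it is left.
- focus_ring: Fixed black knurled ring below the iris ring, 68 mm in diameter (wider than the iris ring), top face 44 mm above the worktop. Between it and the iris ring is a black neck 48 mm in diameter, 22 mm tall, so the fingertips belong 46 to 66 mm up. Origin on the lens axis at worktop height. Not to be touched by the fingers.
- lens_rim (a point): Centre of the mouth of the lens, at the top of the fixed black front ring directly above the iris ring, 92 mm above the worktop. The front ring is 48 mm in diameter and 16 mm tall (76 to 92 mm above the worktop); its bore is 36 mm in diameter and 13 mm deep and takes the plug of the cap.
- front_ring: The fixed black front ring just described. The body's origin is on the lens axis, at worktop height. Not to be touched by the fingers.
- pin_top (a point): Top of the red indicator pin, 7 mm in diameter, that rises straight up out of a small grey housing (18 mm square, fixed to the lens 46 mm from its axis) as the iris shuts, 0.26 mm for each 0.1 rad: level with the housing when fully open, 3 mm up (37 mm above the worktop) when the iris ring is at its stop. It tells roughly, not exactly, how much is left. Not to be touched.
- pin_housing_top (a point): Centre of the top of the pin's grey housing, 34 mm above the worktop, part of the lens, 46 mm from its axis. The lens is held in its stand (fixed 100 x 100 mm foot plate) by friction only: over about 0.55 N m on the iris ring at its stop, or on a fixed ring, twists the whole lens and this housing with it, so stop turning between 0.15 and 0.5 N m.
- cap_knob (a point): Centre of the knob of the loose lens cap, 26 mm above its underside. From below: black chamfered plug 32.4 mm across, 10 mm long; blue flange 42 mm across, 4 mm thick; blue knob 28 mm across, 24 mm tall, taken from above with fingertips above the flange. 30 to 65 g. Stands upright on its plug, left or right of the lens. Home: flange on the front ring, this point 16 mm above the lens mouth.
- die_ring: A grey steel ring, 34 mm in diameter, 22 mm tall, standing on the worktop on the other side of the lens; a bystander. Origin at the centre of its underside.
- red_case: A red case, 89 x 170 x 50 mm tall, lying behind the lens; a bystander. Origin at the centre of its underside.
Things that resemble listed ones, but are neither listed nor needed, are in the scene too. Leave any purple look-alike of the part that bears iris_ring_centre alone.

How it is judged:
On the way, in this order (a step that is already met when the one before it is completed fails the run):
1. the iris ring is at its end stop (pin at least 2.9 mm out of its housing) (z of pin_top in the frame of pin_housing_top above 0.0029 m), for 0.2 s.
2. the cap is plugged into the lens (z of cap_knob in the frame of lens_rim below 0.018 m and horizontal distance between cap_knob and lens_rim below 0.004 m), for 0.2 s.
At the end, for the whole second after the job is handed in: Pin at least 2.9 mm out of its housing (iris within about 0.04 rad of its stop); cap upright (0.08 rad) in the lens mouth, within 4 mm of its axis and 2 mm of fully home; lens not twisted (pin housing within 3.5 mm of its start); die ring and red case within 20 mm of where they were (all of step 2 and z of pin_top in the frame of pin_housing_top above 0.0029 m and angle between cap_knob's own z axis and vertical below 0.08 rad and distance of each of die_ring, red_case from where it was at the start of the episode below 0.02 m and distance of pin_housing_top from where it was at the start of the episode below 0.0035 m); the robot touches nothing.
It fails at once if the lens is twisted in its stand so that the pin housing moves by more than 3.5 mm (0.076 rad; iris ring forced, or a fixed ring turned) (distance of pin_housing_top from where it was at the start of the episode above 0.0035 m).
It fails at once if the fingers press on the fixed focus ring with more than 4 N (contact force between the fingers and focus_ring above 4 N).
It fails at once if the fingers press on the fixed front ring with more than 4 N (contact force between the fingers and front_ring above 4 N).
It fails at once if something is pressed on the front ring with more than 35 N (contact force between anything else and front_ring above 35 N).
It fails at once if the die ring or the red case is moved by more than 20 mm (distance of any of die_ring, red_case from where it was at the start of the episode above 0.02 m).
It also fails if it takes over 67 s, if anything falls off the work surface, if the arm or the gripper's body presses on something with over 40 N, if the wrist force passes 120 N, or if a joint passes its speed limit or range.

### The arm

A 6-joint arm with a two-finger parallel gripper is mounted at the origin on a cart in front of the work surface, level with it; the furniture and walls round the work are solid. World frame = base frame: x ahead of the robot, y to its left, z up, the work surface at z = 0. Lengths are in m, angles in rad, forces in N, time in s.
With the tool pointing down it reaches from about 0.3 to 0.775 m from the base axis. Payload 14.6 kg.
Tool frame: the origin (TCP) lies at the very end of the fingers, on their centre line; the grasp point (between the pads) lies 19 mm behind it; z points along the fingers, y is the line along which they close (so a half turn about z gives the same grasp; the last joint's range is limited). The gripper opens to 94 mm and grips with 3 to 60 N. Pads are 16 mm wide; open, the fingers measure 119 mm over their backs; the gripper's body (75 mm by 177 mm) begins 78 mm behind the grasp point.
Start: joints at [-1.412, 0.3, 1.521, -0, 1.321, -0.067], TCP at [0.123, -0.536, 0.205] pointing down, gripper open.
Joint ranges: [-3.03, 3.03], [-0.79, 2.21], [0.23, 2.52], [-1.04, 4.18], [0, 3.07], [-2.55, 2.55]. Speed limits (rad/s): [2.22, 2.22, 2.57, 3.14, 3.14, 3.14].

### API

Orientations are given as [roll, pitch, yaw] about the fixed x, y, z axes, in that order (R = Rz(yaw) Ry(pitch) Rx(roll)).
In Python, from station import ctrl gives the robot as it stands.
- The arm moves only by the tool move_arm, never from a script. Its argument "increments" is a list of rows, each a list of 7 numbers: the opening, from 0 (shut) to 1 (fully open), then the shift along the tool's x, y, z in units of 50 mm (1.0 is 50 mm), then the turn, a rotation vector about the tool's x, y, z in rad. In form: [[claw, tx, ty, tz, rx, ry, rz], ...]. A call has 1 to 20 rows; each row shifts and turns the commanded pose from where the row before left it, along the tool's axes as they then stand; what a row does not reach is not made up. A row lasts 1/10 s, in which the tool goes at most 50 mm and 8.59 degrees, less where a joint would pass 70% of its speed; a pose out of reach is approached as far as the arm can. A call is refused whole if a number of a shift passes 1 or a number of a turn 0.15, either way. A call with a gripper value outside its range is refused whole. The fingers move at their own pace and stop on an object; "force" is the grip in N (left out, the last holds). Time passes only in rows, so rows that do not move let the fingers close. It gives the time, the measured TCP pose, the force, the opening and the grip force at its end, in the units of the state.
- ctrl.get_obs(): the state, without advancing time (a new reading comes with each control period).
- ctrl.camera(name): name is "scene" or "side" or "wrist"; returns a dict with "color" (384x512x3 uint8, blue, green, red), "K" (3x3 intrinsics, pixels), "distortion" ([k1, k2, p1, p2, k3] as OpenCV has them; the pictures are not rectified), "pose" (4x4, takes a point from camera to world coordinates); the wrist camera has in their place "tool_from_camera" (4x4, takes a point from camera to tool coordinates, whose origin is the TCP and whose axes are the flange's). Camera axes: x right, y down, z forward; pixel columns grow to the right and rows downward; lengths in m; the calibration is good to about 2 mm. A picture is of the moment at which its call begins: read the wrist's pose just before it. There is no depth.
- ctrl.hand_in(): hands the job in; it is judged then, once.
Trained networks look in a picture, given as the dict that the camera call returned (one of the last four; its "shot" number tells which), for a name from the list of things; names that differ only in an ending like _2 or _b are one class to them, and where a whole thing is asked for, a point or a joint stands for the part that bears it (a point fixed in the world has none). Each returns a list of dicts, best first, with "conf" (0 to 1); they miss things now and then, are a little off and sometimes report something else, mostly with a low value. They report only what shows in the picture. A call takes as long as a camera call. They do not tell look-alikes from the thing itself.
- ctrl.cut_out(name, picture): "mask" (384x512 bool, what is visible of it) and "centre" ([row, column] in pixels, amid what is visible of it).
The state is a dict: "time_s": time; "qpos": joint angles; "joint_vel": joint speeds; "tau": joint torques, N m; "ee_pos": TCP position; "eef_rot": TCP orientation; "force": force on the tool from outside, world axes, zero at the start; "moment": the same for the moment, N m; "grip_width": finger opening in m; "grip_force": force on a finger pad.
Only numpy, scipy, OpenCV 4.12 (cv2) and the standard library are available. Lean on these libraries where they do the work, as an engineer would, in place of code of your own. Each camera call takes 0.05 s, during which the arm holds its last target. There are 200 camera calls.

## Working session

There is one attempt and no reset: what is moved stays moved. The work goes in short steps, Python scripts to look and compute and a tool call to move; the robot and the scene stay as the last step left them, time stands still between calls to the robot, and variables do not carry over. Pictures are saved under pics/ and viewed, at most 10 in all, crops included, and the job is handed in when it is done.

Besides the shell and the picture viewer there is one more tool, called after "Call:" as a command line: name --pt "numbers of a row" for each row, then --argument value for the rest. move_arm: Moves the arm, as the interface text tells. Its arguments: {"type":"object","properties":{"increments":{"type":"array","items":{"type":"array","items":{"type":"number"}}},"force":{"type":"number"}},"required":["increments"]}

```bash
mkdir -p pics; ls; cat > h.py <<'E'
import numpy as np,cv2
from station import ctrl
def px2ray(c,p,T=None):
    """p=(row,col) -> origin, direction in world"""
    T=np.array(c['pose']) if T is None else T
    u=cv2.undistortPoints(np.array([[[p[1],p[0]]]],float),np.array(c['K']),np.array(c['distortion']))[0,0]
    return T[:3,3],T[:3,:3]@np.array([u[0],u[1],1.])
def onz(c,p,z,T=None):
    o,d=px2ray(c,p,T); return o+d*(z-o[2])/d[2]
E
python3 - <<'E'
from h import *
ims=[]
for n in ('scene','side'):
    c=ctrl.camera(n); ims.append(c['color'])
    cv2.imwrite(f'pics/{n}0.png',c['color'])
    print(n,np.round(c['pose'],3).tolist())
    for k,z in (('iris_ring_centre',.071),('focus_ring',.03),('lens_rim',.092),('front_ring',.084),('pin_top',.035),('pin_housing_top',.034),('cap_knob',.026),('die_ring',.011),('red_case',.05)):
        for r in ctrl.cut_out(k,c)[:3]:
            print(k,round(r['conf'],2),np.round(r['centre']),np.round(onz(c,r['centre'],z),3),r['mask'].sum())
cv2.imwrite('pics/both.png',cv2.resize(np.vstack(ims),None,fx=.78,fy=.78))
print(ctrl.get_obs())
E
```

```text
pics
scene [[-0.628, -0.479, 0.613, -0.112], [-0.778, 0.367, -0.51, 0.652], [0.019, -0.798, -0.603, 0.745], [0.0, 0.0, 0.0, 1.0]]
iris_ring_centre 0.57 [275. 147.] [0.47  0.453 0.071] 127
iris_ring_centre 0.38 [188. 306.] [ 0.483 -0.037  0.071] 46
iris_ring_centre 0.28 [195. 306.] [ 0.461 -0.013  0.071] 605
focus_ring 0.81 [288. 149.] [0.469 0.454 0.03 ] 251
focus_ring 0.49 [199. 303.] [ 0.486 -0.035  0.03 ] 191
lens_rim 0.74 [269. 144.] [0.471 0.457 0.092] 324
lens_rim 0.67 [249. 211.] [0.435 0.311 0.092] 217
lens_rim 0.58 [184. 308.] [ 0.474 -0.031  0.092] 210
front_ring 0.7 [268. 146.] [0.478 0.448 0.084] 372
front_ring 0.59 [182. 305.] [ 0.491 -0.04   0.084] 217
pin_top 0.47 [181. 308.] [ 0.536 -0.101  0.035] 212
pin_housing_top 0.86 [278. 150.] [0.489 0.442 0.034] 942
pin_housing_top 0.63 [191. 306.] [ 0.504 -0.063  0.034] 648
cap_knob 0.54 [251. 207.] [0.488 0.288 0.026] 247
cap_knob 0.25 [166. 256.] [ 0.699 -0.039  0.026] 1550
die_ring 0.53 [178. 344.] [ 0.5   -0.23   0.011] 96
die_ring 0.45 [194. 306.] [ 0.516 -0.076  0.011] 636
red_case 0.73 [167. 258.] [ 0.666 -0.017  0.05 
[... 755 characters left out ...]
 [ 0.669 -0.019  0.05 ] 1516
{'time_s': 1.0, 'qpos': array([-1.41160602e+00,  2.99881764e-01,  1.52095490e+00,  3.07119092e-05,
        1.32068195e+00, -6.66099495e-02]), 'joint_vel': array([-0.00142176, -0.00018508, -0.00194534,  0.00204943,  0.00015711,
        0.00021983]), 'tau': array([ 3.79575053e-03, -5.31655526e+01, -3.52911437e+01,  7.10101216e-02,
        2.13679211e-02, -3.73885609e-05]), 'ee_pos': array([ 0.12313954, -0.53605316,  0.20547469]), 'eef_rot': array([ 3.14151680e+00, -2.47629081e-05,  2.25792661e-01]), 'force': array([-0.67421825,  0.17535287, -0.18110198]), 'moment': array([ 0.03471893, -0.01576093, -0.02539292]), 'grip_force': 0.0, 'grip_width': 0.09406452999365618}
```

View pics/scene0.png

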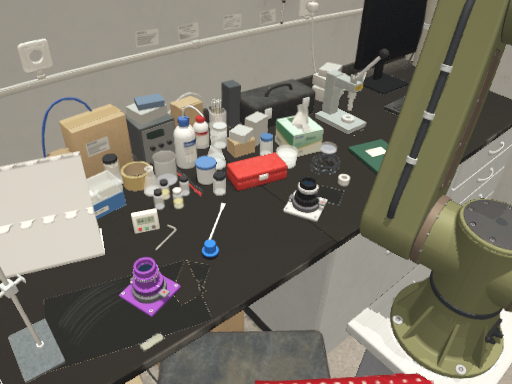

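View pics/side0.png

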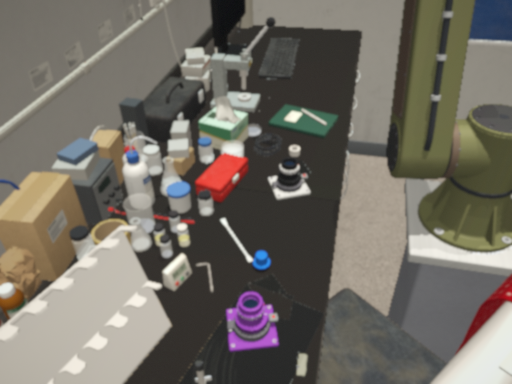

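Candidates for the iris ring are the purple lens at scene (275,147), which is the look-alike, and the black/silver lens on the white plate at scene (188,306), which I choose. For the cap there is the blue knob at (249,210), with the blue tub lid at (165,206) not matching. The die ring is at (180,344). I'll move above the lens and check it close up.

Call:
move_arm --pt "1 0.6 -0.58 -0.24 0 0 0" --pt "1 0.6 -0.58 -0.24 0 0 0" --pt "1 0.6 -0.58 -0.24 0 0 0" --pt "1 0.6 -0.58 -0.24 0 0 0" --pt "1 0.6 -0.58 -0.24 0 0 0" --pt "1 0.6 -0.58 -0.24 0 0 0" --pt "1 0.6 -0.58 -0.24 0 0 0" --pt "1 0.6 -0.58 -0.24 0 0 0" --pt "1 0.6 -0.58 -0.24 0 0 0" --pt "1 0.6 -0.58 -0.24 0 0 0" --pt "1 0.6 -0.58 -0.24 0 0 0" --pt "1 0.6 -0.58 -0.24 0 0 0" --pt "1 0.6 -0.58 -0.24 0 0 0" --pt "1 0.6 -0.58 -0.24 0 0 0" --pt "1 0 0 0 0 0 0" --pt "1 0 0 0 0 0 0"

```text
time_s: 2.6
ee_pos: [0.4416, -0.0459, 0.3732]
eef_rot: [-3.142, 0.0, 0.228]
force: [0.1, 0.2, 0.7]
grip_width: 0.0942
grip_force: 0.0
```

```bash
cat >> h.py <<'E'
from scipy.spatial.transform import Rotation as R
KS=(('iris_ring_centre',.071),('focus_ring',.044),('lens_rim',.092),('front_ring',.092),('pin_top',.035),('pin_housing_top',.034),('cap_knob',.038),('die_ring',.022))
def wrist(name,ks=KS):
    o=ctrl.get_obs(); c=ctrl.camera('wrist'); cv2.imwrite('pics/'+name,c['color'])
    T=np.eye(4); T[:3,:3]=R.from_euler('xyz',o['eef_rot']).as_matrix(); T[:3,3]=o['ee_pos']
    T=T@np.array(c['tool_from_camera'])
    print('t',o['time_s'],'tcp',np.round(o['ee_pos'],4),np.round(o['eef_rot'],4),'cam',np.round(T[:3,3],3),'look',np.round(T[:3,2],3))
    out={}
    for k,z in ks:
        for r in ctrl.cut_out(k,c)[:3]:
            if r['conf']>.2:
                ys,xs=np.nonzero(r['mask']); (x,y),rad=cv2.minEnclosingCircle(np.c_[xs,ys].astype(np.float32))
                print(k,round(r['conf'],2),np.round(r['centre']),np.round(onz(c,r['centre'],z,T),4),'circ',round(y),round(x),round(rad,1),np.round(onz(c,(y,x),z,T),4),r['mask'].sum())
    return c,T,o
E
python3 - <<'E'
from h import *
c,T,o=wrist('w1.png'); print(np.round(c['tool_from_camera'],3))
E
```

```text
t 2.6 tcp [ 0.4416 -0.0459  0.3732] [-3.1416e+00  4.0000e-04  2.2760e-01] cam [ 0.522 -0.027  0.552] look [-0.274 -0.064 -0.96 ]
iris_ring_centre 0.73 [118. 254.] [ 0.5021 -0.0275  0.071 ] circ 130 261 16.6 [ 0.4861 -0.0435  0.071 ] 35
focus_ring 0.62 [114. 257.] [ 0.5077 -0.0315  0.044 ] circ 129 262 20.8 [ 0.4858 -0.0443  0.044 ] 281
lens_rim 0.82 [133. 264.] [ 0.4844 -0.0471  0.092 ] circ 131 261 15.7 [ 0.4854 -0.0433  0.092 ] 747
front_ring 0.89 [133. 262.] [ 0.4832 -0.0451  0.092 ] circ 132 261 15.9 [ 0.4851 -0.0434  0.092 ] 758
pin_housing_top 0.82 [131. 260.] [ 0.4818 -0.0435  0.034 ] circ 134 262 26.1 [ 0.4763 -0.0483  0.034 ] 1430
cap_knob 0.74 [79. 80.] [0.4975 0.2653 0.038 ] circ 80 82 15.0 [0.4974 0.2628 0.038 ] 560
cap_knob 0.21 [ 17. 293.] [ 0.6634 -0.0524  0.038 ] circ 4 278 60.6 [ 0.6759 -0.0262  0.038 ] 4023
die_ring 0.81 [146. 356.] [ 0.4934 -0.2173  0.022 ] circ 145 357 11.3 [ 0.4956 -0.2173  0.022 ] 319
[[ 0.    -0.96  -0.281  0.082]
 [ 1.     0.     0.001 -0.   ]
 [-0.    -0.281  0.96  -0.179]
 [ 0.     0.     0.     1.   ]]
```

View pics/w1.png

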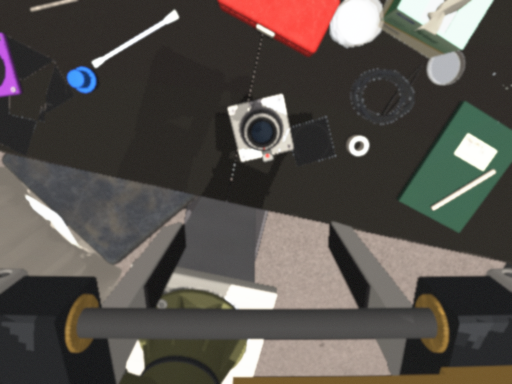

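The wrist view shows the black/silver lens on its white plate at pixel (131,261), with the red pin at (156,266) on the robot side. The blue cap is at (80,80) and the die ring at (145,357). I'll go closer over the lens.

Call:
move_arm --pt "1 0.17 0.03 0.6 0 0 0" --pt "1 0.17 0.03 0.6 0 0 0" --pt "1 0.17 0.03 0.6 0 0 0" --pt "1 0.17 0.03 0.6 0 0 0" --pt "1 0.17 0.03 0.6 0 0 0" --pt "1 0 0 0 0 0 -0.15" --pt "1 0 0 0 0 0 -0.15" --pt "1 0 0 0 0 0 -0.15" --pt "1 0 0 0 0 0 -0.15" --pt "1 0 0 0 0 0 0" --pt "1 0 0 0 0 0 0"

```text
time_s: 4.15
ee_pos: [0.4846, -0.0442, 0.2234]
eef_rot: [-3.142, 0.0, 0.821]
force: [0.0, -0.3, -0.3]
grip_width: 0.0939
grip_force: 0.0
```

```bash
python3 - <<'E'
from h import *
c,T,o=wrist('w2.png')
E
```

```text
t 4.15 tcp [ 0.4846 -0.0442  0.2234] [-3.1415  0.      0.821 ] cam [0.541 0.016 0.402] look [-0.191 -0.206 -0.96 ]
iris_ring_centre 0.58 [162. 255.] [ 0.4969 -0.0281  0.071 ] circ 178 256 24.3 [ 0.4853 -0.0429  0.071 ] 312
focus_ring 0.73 [154. 253.] [ 0.4991 -0.0226  0.044 ] circ 172 255 27.2 [ 0.4857 -0.0406  0.044 ] 578
lens_rim 0.96 [183. 258.] [ 0.4868 -0.0442  0.092 ] circ 182 256 22.2 [ 0.4857 -0.0422  0.092 ] 1497
front_ring 0.6 [181. 257.] [ 0.4873 -0.0422  0.092 ] circ 182 257 22.8 [ 0.4862 -0.0429  0.092 ] 1524
front_ring 0.55 [162. 256.] [ 0.5013 -0.0262  0.092 ] circ 178 256 25.2 [ 0.4892 -0.0385  0.092 ] 428
pin_housing_top 0.72 [175. 254.] [ 0.4807 -0.0444  0.034 ] circ 178 254 33.6 [ 0.4763 -0.0474  0.034 ] 2604
```

View pics/w2.png

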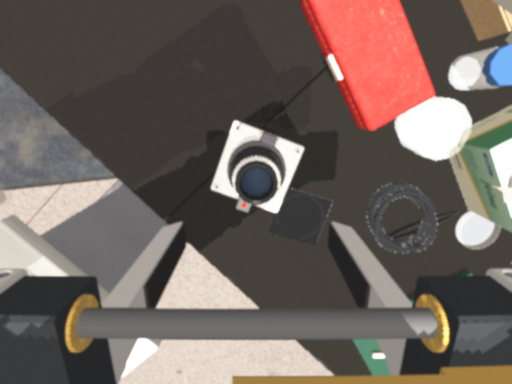

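This close view confirms it is the black lens with the silver ring, at (182,256), with the red pin at (205,245). Its axis is at about (0.4857,-0.0426). I'll descend with the fingertips at about 54 mm and grip lightly.

Call:
move_arm --pt "1 0.03 0 0.5 0 0 0" --pt "1 0 0 0.5 0 0 0" --pt "1 0 0 0.5 0 0 0" --pt "1 0 0 0.5 0 0 0" --pt "1 0 0 0.5 0 0 0" --pt "1 0 0 0.4 0 0 0" --pt "1 0 0 0.3 0 0 0" --pt "1 0 0 0.19 0 0 0" --pt "1 0 0 0 0 0 0" --pt "1 0 0 0 0 0 0" --pt "1 0 0 0 0 0 0" --force 10

```text
time_s: 5.7
ee_pos: [0.4862, -0.0431, 0.0548]
eef_rot: [3.14, -0.001, 0.826]
force: [0.2, 0.0, 0.2]
grip_width: 0.094
grip_force: 0.0
```

Call:
move_arm --pt "0.5 0 0 0 0 0 0" --pt "0.5 0 0 0 0 0 0" --pt "0.5 0 0 0 0 0 0" --pt "0.5 0 0 0 0 0 0" --pt "0.5 0 0 0 0 0 0" --pt "0.5 0 0 0 0 0 0" --force 10

```text
time_s: 6.3
ee_pos: [0.4854, -0.0427, 0.054]
eef_rot: [-3.141, 0.0, 0.826]
force: [-2.6, 3.2, 3.1]
grip_width: 0.055
grip_force: 10.0
```

```bash
python3 -c "
from h import *
o=ctrl.get_obs();print({k:np.round(v,4) for k,v in o.items()})"
```

```text
{'time_s': np.float64(6.3), 'qpos': array([-1.6320e-01,  3.5340e-01,  1.8412e+00,  4.0000e-04,  9.4780e-01,
        5.8160e-01]), 'joint_vel': array([ 0.0003, -0.0001, -0.0012, -0.0026, -0.0018,  0.0006]), 'tau': array([-1.17680e+00, -4.79262e+01, -2.88271e+01, -3.36300e-01,
       -8.00200e-01, -1.23000e-02]), 'ee_pos': array([ 0.4854, -0.0427,  0.054 ]), 'eef_rot': array([-3.1407e+00,  2.0000e-04,  8.2570e-01]), 'force': array([-2.6127,  3.1574,  3.1478]), 'moment': array([ 0.4023,  0.5222, -0.0336]), 'grip_force': np.float64(10.0001), 'grip_width': np.float64(0.055)}
```

Call:
move_arm --pt "0.5 0 -0.01 0 0 0 0.05" --pt "0.5 0 0 0 0 0 0.1" --pt "0.5 0 0 0 0 0 0.1" --pt "0.5 0 0 0 0 0 0.1" --pt "0.5 0 0 0 0 0 0.1" --pt "0.5 0 0 0 0 0 0.05" --pt "0.5 0 0 0 0 0 0"

```text
time_s: 7.0
ee_pos: [0.4858, -0.0434, 0.0541]
eef_rot: [3.14, -0.001, 0.324]
force: [3.1, -4.4, -2.2]
grip_width: 0.0545
grip_force: 10.0
```

```bash
cat > s.py <<'E'
from h import *
o=ctrl.get_obs();print({k:np.round(o[k],4) for k in ('time_s','ee_pos','eef_rot','force','moment','grip_force','grip_width')},round(o['qpos'][5],4),round(o['tau'][5],4))
E
python3 s.py
```

```text
{'time_s': np.float64(7.0), 'ee_pos': array([ 0.4858, -0.0434,  0.0541]), 'eef_rot': array([ 3.140e+00, -9.000e-04,  3.239e-01]), 'force': array([ 3.0546, -4.3987, -2.1537]), 'moment': array([-1.0797, -0.5093, -0.0387]), 'grip_force': np.float64(10.0004), 'grip_width': np.float64(0.0545)} 1.084 0.8564
```

Call:
move_arm --pt "0.5 0 0.006 0 0 0 0.03" --pt "0.5 0 0 0 0 0 0.03" --pt "0.5 0 0 0 0 0 0.03"

```text
time_s: 7.3
ee_pos: [0.4859, -0.0436, 0.054]
eef_rot: [3.14, -0.001, 0.234]
force: [2.6, -5.4, -2.9]
grip_width: 0.0545
grip_force: 10.0
```

```bash
python3 s.py; python3 - <<'E'
from h import *
c,T,o=wrist('w3.png',())
i=cv2.resize(c['color'][200:384,150:370],None,fx=3,fy=3); 
s=ctrl.camera('scene'); j=cv2.resize(s['color'][160:225,270:350],None,fx=6,fy=6,interpolation=2)
j=cv2.resize(j,(i.shape[1]*i.shape[0]//i.shape[0],int(j.shape[0]*i.shape[1]/j.shape[1])))
v=np.vstack([i,j]); v=cv2.resize(v,None,fx=600/v.shape[0],fy=600/v.shape[0]); cv2.imwrite('pics/w3c.png',v)
E
```

```text
{'time_s': np.float64(7.3), 'ee_pos': array([ 0.4859, -0.0436,  0.054 ]), 'eef_rot': array([ 3.1402e+00, -9.0000e-04,  2.3430e-01]), 'force': array([ 2.5759, -5.4415, -2.8639]), 'moment': array([-1.0838, -0.4611,  0.0154]), 'grip_force': np.float64(9.9994), 'grip_width': np.float64(0.0545)} 1.1731 -0.5547
t 7.3 tcp [ 0.4859 -0.0436  0.054 ] [ 3.1402e+00 -9.0000e-04  2.3430e-01] cam [ 0.566 -0.024  0.233] look [-0.272 -0.067 -0.96 ]
```

View pics/w3c.png

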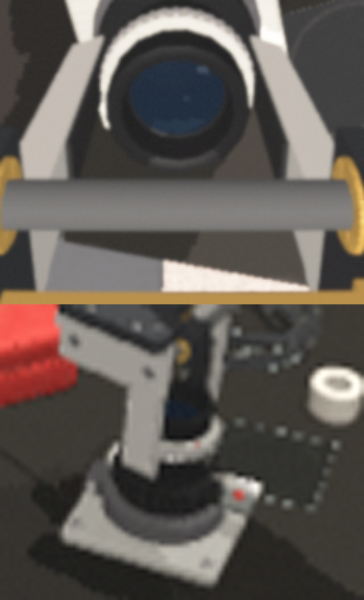

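The grip sits on the silver ring with the pads clear, and the moment shows the drag. I'll turn on in small steps, watching the moment.

Call:
move_arm --pt "0.5 0 0.006 0 0 0 0.04" --pt "0.5 0 0 0 0 0 0.04" --pt "0.5 0 0 0 0 0 0.04"

```text
time_s: 7.7
ee_pos: [0.4859, -0.0438, 0.054]
eef_rot: [3.14, -0.001, 0.114]
force: [3.1, -4.9, -2.4]
grip_width: 0.0546
grip_force: 10.0
```

```bash
python3 s.py
```

```text
{'time_s': np.float64(7.7), 'ee_pos': array([ 0.4859, -0.0438,  0.054 ]), 'eef_rot': array([ 3.1404e+00, -9.0000e-04,  1.1390e-01]), 'force': array([ 3.0663, -4.8666, -2.3524]), 'moment': array([-1.0705, -0.4886,  0.0897]), 'grip_force': np.float64(9.9992), 'grip_width': np.float64(0.0546)} 1.293 -0.763
```

Call:
move_arm --pt "0.5 0 0 0 0 0 0.03" --pt "0.5 0 0 0 0 0 0.02"

```text
time_s: 7.9
ee_pos: [0.4859, -0.0439, 0.054]
eef_rot: [3.14, -0.001, 0.064]
force: [2.6, -6.0, -1.4]
grip_width: 0.0545
grip_force: 10.0
```

```bash
python3 s.py
```

```text
{'time_s': np.float64(7.9), 'ee_pos': array([ 0.4859, -0.0439,  0.054 ]), 'eef_rot': array([ 3.1404e+00, -1.0000e-03,  6.4300e-02]), 'force': array([ 2.5627, -6.04  , -1.3566]), 'moment': array([-1.169 , -0.4576,  0.1209]), 'grip_force': np.float64(9.9998), 'grip_width': np.float64(0.0545)} 1.3425 -0.1588
```

Call:
move_arm --pt "0.5 0.005 0.01 0 0 0 0.02" --pt "0.5 0 0 0 0 0 0.02"

```text
time_s: 8.1
ee_pos: [0.4859, -0.044, 0.054]
eef_rot: [3.141, -0.0, 0.025]
force: [1.3, -4.4, -0.0]
grip_width: 0.0545
grip_force: 10.0
```

```bash
python3 s.py; python3 - <<'E'
from h import *
s=ctrl.camera('scene'); j=s['color'][160:225,270:350]
w=ctrl.camera('side'); k=w['color'][140:205,255:335]
cv2.imwrite('pics/p4.png',cv2.resize(np.hstack([j,k]),None,fx=5,fy=5,interpolation=2))
E
```

```text
{'time_s': np.float64(8.1), 'ee_pos': array([ 0.4859, -0.044 ,  0.054 ]), 'eef_rot': array([ 3.1411e+00, -3.0000e-04,  2.4500e-02]), 'force': array([ 1.3228, -4.3582, -0.0432]), 'moment': array([-0.9122, -0.2681,  0.0602]), 'grip_force': np.float64(9.9998), 'grip_width': np.float64(0.0545)} 1.3814 -0.3643
```

View pics/p4.png

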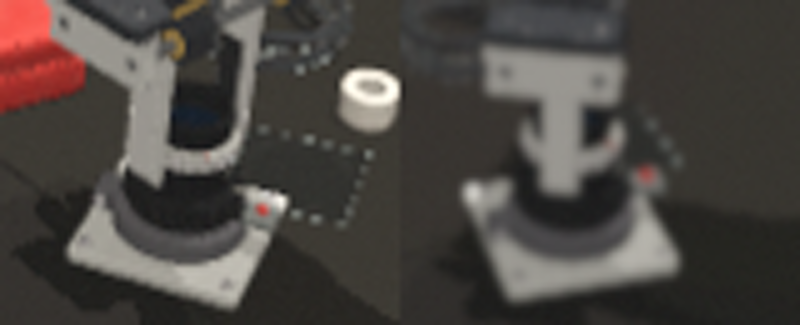

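Both views show the grip still on the ring with the housing in place. The moment says it is still dragging, so I'll go on.

Call:
move_arm --pt "0.5 0.005 0.01 0 0 0 0.03" --pt "0.5 0 0 0 0 0 0.03"

```text
time_s: 8.4
ee_pos: [0.486, -0.0442, 0.054]
eef_rot: [-3.142, 0.0, -0.036]
force: [-0.5, -2.6, 0.7]
grip_width: 0.0543
grip_force: 10.0
```

```bash
python3 s.py
```

```text
{'time_s': np.float64(8.4), 'ee_pos': array([ 0.486 , -0.0442,  0.054 ]), 'eef_rot': array([-3.1415e+00,  2.0000e-04, -3.6400e-02]), 'force': array([-0.4821, -2.5779,  0.7168]), 'moment': array([-0.646 , -0.0044,  0.0182]), 'grip_force': np.float64(9.9996), 'grip_width': np.float64(0.0543)} 1.4414 -0.6514
```

Call:
move_arm --pt "0.5 0 0 0 0 0 0.03" --pt "0.5 0 0 0 0 0 0.02"

```text
time_s: 8.6
ee_pos: [0.4859, -0.0442, 0.054]
eef_rot: [3.141, 0.0, -0.086]
force: [-1.7, -3.5, 1.1]
grip_width: 0.0547
grip_force: 10.0
```

```bash
python3 s.py
```

```text
{'time_s': np.float64(8.6), 'ee_pos': array([ 0.4859, -0.0442,  0.054 ]), 'eef_rot': array([ 3.1415e+00,  2.0000e-04, -8.6200e-02]), 'force': array([-1.71  , -3.47  ,  1.0748]), 'moment': array([-0.7925,  0.056 ,  0.0685]), 'grip_force': np.float64(10.0), 'grip_width': np.float64(0.0547)} 1.4912 -0.1585
```

Call:
move_arm --pt "0.5 0 0 0 0 0 0.03" --pt "0.5 0 0 0 0 0 0.03"

```text
time_s: 8.8
ee_pos: [0.486, -0.0443, 0.054]
eef_rot: [3.141, 0.0, -0.146]
force: [0.2, -4.8, 1.8]
grip_width: 0.0549
grip_force: 10.0
```

```bash
python3 s.py
```

```text
{'time_s': np.float64(8.8), 'ee_pos': array([ 0.486 , -0.0443,  0.054 ]), 'eef_rot': array([ 3.1413e+00,  1.0000e-04, -1.4600e-01]), 'force': array([ 0.2191, -4.8332,  1.8056]), 'moment': array([-0.9882,  0.1462,  0.0763]), 'grip_force': np.float64(9.9997), 'grip_width': np.float64(0.0549)} 1.5511 -0.5684
```

Call:
move_arm --pt "0.5 0 0 0 0 0 0.03" --pt "0.5 0 0 0 0 0 0.03"

```text
time_s: 9.0
ee_pos: [0.4859, -0.0445, 0.054]
eef_rot: [3.141, 0.0, -0.206]
force: [-1.3, -5.3, 1.9]
grip_width: 0.0547
grip_force: 10.0
```

```bash
python3 s.py
```

```text
{'time_s': np.float64(9.0), 'ee_pos': array([ 0.4859, -0.0445,  0.054 ]), 'eef_rot': array([ 3.1411e+00,  2.0000e-04, -2.0610e-01]), 'force': array([-1.3392, -5.3363,  1.9205]), 'moment': array([-1.1019,  0.1887,  0.058 ]), 'grip_force': np.float64(9.9996), 'grip_width': np.float64(0.0547)} 1.6111 -0.5513
```

```bash
python3 - <<'E'
from h import *
s=ctrl.camera('scene'); j=s['color'][160:225,270:350]
w=ctrl.camera('side'); k=w['color'][140:205,255:335]
cv2.imwrite('pics/p5.png',cv2.resize(np.hstack([j,k]),None,fx=5,fy=5,interpolation=2))
E
```

```text
(no output)
```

View pics/p5.png

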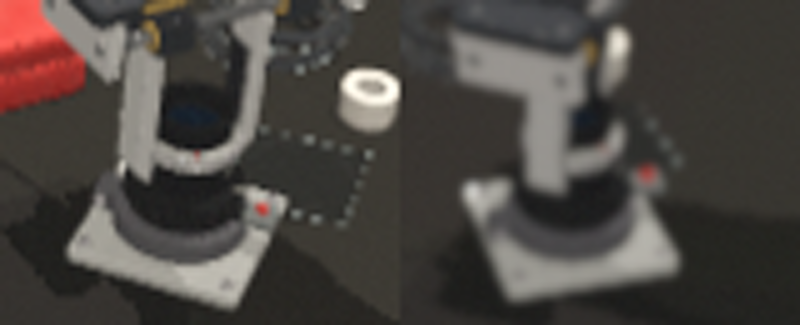

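The mark on the ring moved with the turn, from x=207 to x=195 in the scene crop (about 0.2 rad). So the grip isn't slipping and the stop isn't reached yet. I'll go on.

Call:
move_arm --pt "0.5 0 0.01 0 0 0 0.03" --pt "0.5 0 0 0 0 0 0.03"

```text
time_s: 9.3
ee_pos: [0.486, -0.0446, 0.054]
eef_rot: [-3.141, -0.0, -0.267]
force: [0.4, -2.5, 0.7]
grip_width: 0.0549
grip_force: 10.0
```

```bash
python3 s.py
```

```text
{'time_s': np.float64(9.3), 'ee_pos': array([ 0.486 , -0.0446,  0.054 ]), 'eef_rot': array([-3.1414e+00, -1.0000e-04, -2.6660e-01]), 'force': array([ 0.4482, -2.5225,  0.6682]), 'moment': array([-0.4251, -0.0551,  0.4055]), 'grip_force': np.float64(9.9997), 'grip_width': np.float64(0.0549)} 1.6706 -0.2813
```

Call:
move_arm --pt "0.5 0 0 0 0 0 0.02" --pt "0.5 0 0 0 0 0 0.02"

```text
time_s: 9.5
ee_pos: [0.4861, -0.0447, 0.054]
eef_rot: [3.142, -0.0, -0.306]
force: [0.9, -3.2, 1.0]
grip_width: 0.0546
grip_force: 10.0
```

```bash
python3 s.py
```

```text
{'time_s': np.float64(9.5), 'ee_pos': array([ 0.4861, -0.0447,  0.054 ]), 'eef_rot': array([ 3.1416e+00, -3.0000e-04, -3.0570e-01]), 'force': array([ 0.9058, -3.2034,  0.955 ]), 'moment': array([-0.5386, -0.1048,  0.3685]), 'grip_force': np.float64(9.9998), 'grip_width': np.float64(0.0546)} 1.7098 -0.0073
```

Call:
move_arm --pt "0.5 0 0 0 0 0 0.02" --pt "0.5 0 0 0 0 0 0.02"

```text
time_s: 9.7
ee_pos: [0.486, -0.0448, 0.054]
eef_rot: [3.142, -0.0, -0.346]
force: [1.5, -4.7, 0.7]
grip_width: 0.0547
grip_force: 10.0
```

```bash
python3 s.py
```

```text
{'time_s': np.float64(9.7), 'ee_pos': array([ 0.486 , -0.0448,  0.054 ]), 'eef_rot': array([ 3.1415e+00, -2.0000e-04, -3.4580e-01]), 'force': array([ 1.4521, -4.7494,  0.6965]), 'moment': array([-0.7381, -0.2849,  0.411 ]), 'grip_force': np.float64(10.0), 'grip_width': np.float64(0.0547)} 1.7498 -0.0215
```

The moment jumped to about 0.4 N m and held there with the pads slipping, so the stop is reached. I'll release, rise and check.

Call:
move_arm --pt "1 0 0 0 0 0 0" --pt "1 0 0 0 0 0 0" --pt "1 0 0 0 0 0 0" --pt "1 0 0 0 0 0 0" --pt "1 0 0 0 0 0 0" --pt "1 0 0 -0.3 0 0 0" --pt "1 0 0 -0.6 0 0 0" --pt "1 0 0 -0.6 0 0 0" --pt "1 0 0 -0.6 0 0 0" --pt "1 0 0 -0.6 0 0 0" --pt "1 0 0 -0.6 0 0 0" --pt "1 0 0 0 0 0 0" --pt "1 0 0 0 0 0 0"

```text
time_s: 11.0
ee_pos: [0.4859, -0.0447, 0.2189]
eef_rot: [-3.141, -0.0, -0.344]
force: [0.1, 0.5, 0.0]
grip_width: 0.0938
grip_force: 0.0
```

```bash
python3 - <<'E'
from h import *
c,T,o=wrist('w6.png'); print(o['force'],o['moment'])
s=ctrl.camera('scene'); j=s['color'][160:225,270:350]
w=ctrl.camera('side'); k=w['color'][140:205,255:335]
a=cv2.resize(np.hstack([j,k]),None,fx=3.5,fy=3.5,interpolation=2)
b=cv2.resize(c['color'][130:250,180:340],(a.shape[1],a.shape[1]*3//4))
cv2.imwrite('pics/p6.png',np.vstack([a,b])[:600])
for n,q in (('scene',s),('side',w)):
  for k in ('lens_rim','iris_ring_centre'):
    for r in ctrl.cut_out(k,q)[:3]: print(n,k,round(r['conf'],2),np.round(r['centre']))
E
```

```text
t 11.0 tcp [ 0.4859 -0.0447  0.2189] [-3.1414e+00 -5.0000e-04 -3.4420e-01] cam [ 0.563 -0.072  0.398] look [-0.264  0.094 -0.96 ]
iris_ring_centre 0.71 [162. 260.] [ 0.5042 -0.0553  0.071 ] circ 182 257 24.3 [ 0.4841 -0.0443  0.071 ] 260
focus_ring 0.8 [158. 257.] [ 0.5061 -0.0519  0.044 ] circ 173 257 27.8 [ 0.4878 -0.0454  0.044 ] 681
lens_rim 0.81 [185. 261.] [ 0.4843 -0.0484  0.092 ] circ 184 257 22.4 [ 0.4867 -0.0448  0.092 ] 1534
front_ring 0.75 [184. 260.] [ 0.4856 -0.0478  0.092 ] circ 185 257 22.5 [ 0.4859 -0.0451  0.092 ] 1552
pin_housing_top 0.56 [178. 257.] [ 0.4794 -0.0428  0.034 ] circ 179 262 34.4 [ 0.4765 -0.0484  0.034 ] 2706
pin_housing_top 0.4 [ 30. 176.] [ 0.6695 -0.0151  0.034 ] circ 26 178 85.5 [ 0.6729 -0.0183  0.034 ] 9961
cap_knob 0.94 [236.  44.] [0.5019 0.2529 0.038 ] circ 238 43 19.1 [0.5    0.2562 0.038 ] 799
die_ring 0.81 [119. 386.] [ 0.4938 -0.2181  0.022 ] circ 118 384 16.9 [ 0.4965 -0.2164  0.022 ] 729
die_ring 0.56 [182. 258.] [ 0.4711 -0.0413  0.022 ] circ 185 257 22.3 [ 0.4686 -0.0384  0.022 ] 1502
[0.1469569  0.45391669 0.00636854] [ 0.04166365 -0.02350054 -0.04135047]
scene lens_rim 0.68 [269. 145.]
scene lens_rim 0.46 [184. 308.]
scene iris_ring_centre 0.61 [276. 150.]
scene iris_ring_centre 0.39 [186. 304.]
side lens_rim 0.76 [303. 253.]
side lens_rim 0.62 [174. 290.]
side lens_rim 0.54 [163. 289.]
side iris_ring_centre 0.73 [172. 224.]
side iris_ring_centre 0.55 [318. 253.]
```

View pics/p6.png

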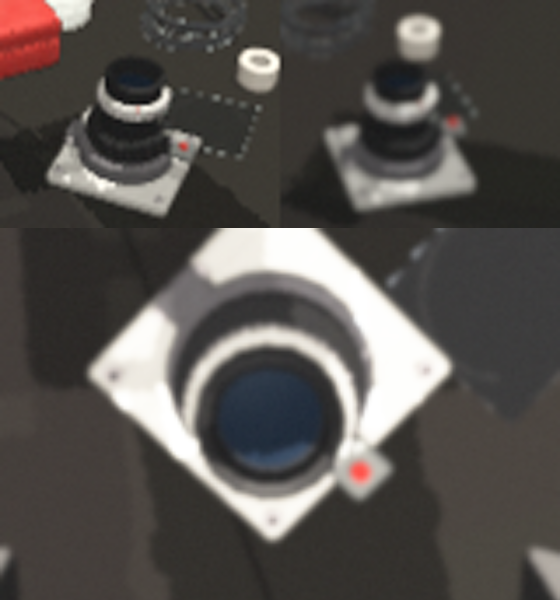

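The lens is undisturbed and the red pin stands up beside its housing in the top view at (470,360) of the picture. Next I'll set the common yaw, re-measure the lens from there, then go to the cap.

Call:
move_arm --pt "1 0 0 0 0 0 -0.136" --pt "1 0 0 0 0 0 -0.136" --pt "1 0 0 0 0 0 -0.136" --pt "1 0 0 0 0 0 -0.136" --pt "1 0 0 0 0 0 0" --pt "1 0 0 0 0 0 0"

```text
time_s: 12.35
ee_pos: [0.4859, -0.0447, 0.2189]
eef_rot: [-3.142, 0.0, 0.196]
force: [-0.2, -0.1, 0.5]
grip_width: 0.0941
grip_force: 0.0
```

```bash
python3 - <<'E'
from h import *
c,T,o=wrist('w7.png',(('lens_rim',.092),('front_ring',.092),('cap_knob',.038)))
E
```

```text
t 12.35 tcp [ 0.4859 -0.0447  0.2189] [-3.1416  0.      0.1957] cam [ 0.566 -0.028  0.398] look [-0.275 -0.055 -0.96 ]
lens_rim 0.57 [187. 256.] [ 0.4835 -0.0447  0.092 ] circ 184 256 22.4 [ 0.4864 -0.0435  0.092 ] 1533
front_ring 0.82 [183. 258.] [ 0.4884 -0.0454  0.092 ] circ 184 255 22.7 [ 0.4866 -0.0427  0.092 ] 1582
front_ring 0.66 [ 20. 294.] [ 0.6484 -0.0474  0.092 ] circ 1 273 86.0 [ 0.6596 -0.0254  0.092 ] 7278
cap_knob 0.72 [116.  15.] [0.5    0.2531 0.038 ] circ 114 15 18.6 [0.5026 0.2539 0.038 ] 873
```

Call:
move_arm --pt "1 0.16 -0.65 0 0 0 0" --pt "1 0.16 -0.65 0 0 0 0" --pt "1 0.16 -0.65 0 0 0 0" --pt "1 0.16 -0.65 0 0 0 0" --pt "1 0.16 -0.65 0.2 0 0 0" --pt "1 0.16 -0.65 0.2 0 0 0" --pt "1 0.16 -0.65 0.2 0 0 0" --pt "1 0.16 -0.65 0.3 0 0 0" --pt "1 0.16 -0.69 0.18 0 0 0" --pt "1 0 0 0 0 0 0" --pt "1 0 0 0 0 0 0"

```text
time_s: 13.65
ee_pos: [0.4978, 0.2585, 0.1646]
eef_rot: [3.141, 0.001, 0.2]
force: [0.3, -0.8, 0.6]
grip_width: 0.0938
grip_force: 0.0
```

```bash
python3 - <<'E'
from h import *
c,T,o=wrist('w8.png',(('cap_knob',.038),))
# blue knob-top/flange fit
h=cv2.cvtColor(c['color'],cv2.COLOR_BGR2HSV); m=cv2.inRange(h,(100,150,60),(125,255,255))
n,l,st,ce=cv2.connectedComponentsWithStats(m); print(st[1:][st[1:,4]>100].tolist(),ce[1:][st[1:,4]>100])
cv2.imwrite('pics/w8c.png',cv2.resize(c['color'][110:270,150:370],None,fx=3,fy=3))
E
```

```text
t 13.65 tcp [0.4978 0.2585 0.1646] [3.1413e+00 7.0000e-04 2.0010e-01] cam [0.578 0.275 0.344] look [-0.275 -0.057 -0.96 ]
cap_knob 0.58 [176. 246.] [0.5051 0.2719 0.038 ] circ 177 244 18.4 [0.5036 0.2738 0.038 ] 1028
[[225, 159, 38, 37, 1064]] [[243.1325188  176.85056391]]
```

View pics/w8c.png

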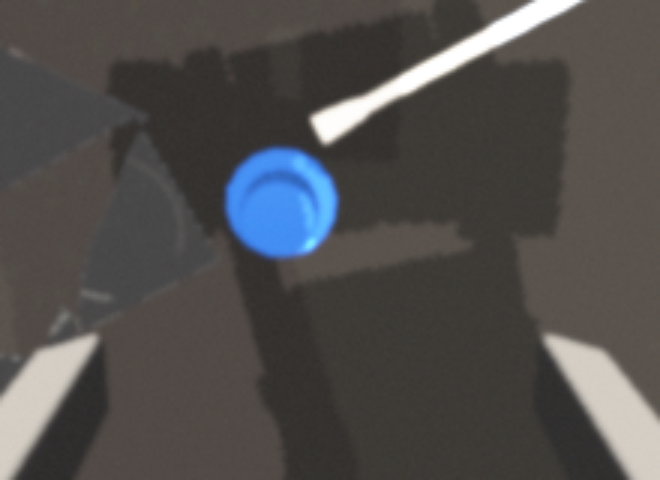

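The crop shows the knob top at crop (277,209), which is image pixel (row 179.7, col 242.3), and the flange circle centre at (177,243.5). The white stick's tip is ahead of the cap, clear of the finger lines.

```bash
python3 - <<'E'
from h import *
c=ctrl.camera('wrist'); o=ctrl.get_obs()
T=np.eye(4); T[:3,:3]=R.from_euler('xyz',o['eef_rot']).as_matrix(); T[:3,3]=o['ee_pos']; Tc=T@np.array(c['tool_from_camera'])
for p,z in (((179.7,242.3),.038),((177,243.5),.0125)):
    P=onz(c,p,z,Tc); print(P, (T[:3,:3].T@(P-T[:3,3]))/.05)
E
```

```text
[0.50113053 0.27362086 0.038     ] [ 0.11701262 -0.30645297  2.54842801]
[0.49808605 0.27283138 0.0125    ] [ 0.05386956 -0.30295871  3.05838646]
```

Call:
move_arm --pt "1 0.07 -0.3 0.4 0 0 0" --pt "1 0 0 0.5 0 0 0" --pt "1 0 0 0.4 0 0 0" --pt "1 0 0 0.2 0 0 0" --pt "1 0 0 0 0 0 0" --pt "1 0 0 0 0 0 0"

```text
time_s: 14.4
ee_pos: [0.4991, 0.2735, 0.091]
eef_rot: [-3.141, -0.001, 0.199]
force: [-0.0, -1.1, -0.4]
grip_width: 0.0938
grip_force: 0.0
```

```bash
python3 - <<'E'
from h import *
c,T,o=wrist('w9.png',())
h=cv2.cvtColor(c['color'],cv2.COLOR_BGR2HSV); m=cv2.inRange(h,(100,150,60),(125,255,255))
n,l,st,ce=cv2.connectedComponentsWithStats(m); print(st[1:][st[1:,4]>100].tolist(),ce[1:][st[1:,4]>100])
i=1+np.argmax(st[1:,4]);x,y,w,hh,_=st[i]
cv2.imwrite('pics/w9c.png',cv2.resize(c['color'][y-10:y+hh+10,x-10:x+w+10],None,fx=8,fy=8,interpolation=2)); print(x-10,y-10)
R0=R.from_euler('xyz',o['eef_rot']).as_matrix()
P=onz(c,(y+hh/2-.5,x+w/2-.5),.0125,T);print(P,R0.T@(P-o['ee_pos'])/.05)
E
```

```text
t 14.4 tcp [0.4991 0.2735 0.091 ] [-3.1413e+00 -1.3000e-03  1.9920e-01] cam [0.579 0.29  0.27 ] look [-0.274 -0.056 -0.96 ]
[[233, 178, 47, 48, 1693]] [[255.6769049  201.12226816]]
223 168
[0.49661081 0.27369815 0.0125    ] [-0.04915994 -0.01404628  1.57049799]
```

View pics/w9c.png

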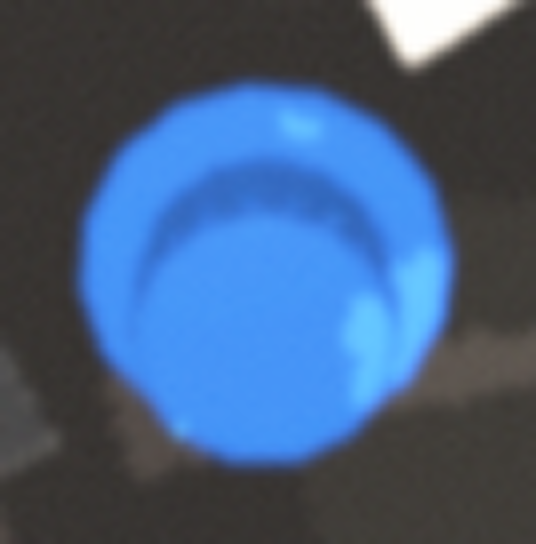

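Knob top is at about pixel (210.1,255.4) and the flange centre at about (200.2,255.8), with the knob overlapping the flange's lower edge.

```bash
python3 - <<'E'
from h import *
c=ctrl.camera('wrist'); o=ctrl.get_obs()
T=np.eye(4); T[:3,:3]=R.from_euler('xyz',o['eef_rot']).as_matrix(); T[:3,3]=o['ee_pos']; Tc=T@np.array(c['tool_from_camera'])
for p,z in (((210.1,255.4),.038),((200.2,255.8),.014)):
    P=onz(c,p,z,Tc); print(P, (T[:3,:3].T@(P-T[:3,3]))/.05)
E
```

```text
[0.49735493 0.27454575 0.038     ] [-0.03329403 -0.02337279  1.06497963]
[0.498304  0.2744557 0.014    ] [-0.01597807 -0.01763076  1.54501163]
```

Call:
move_arm --pt "1 -0.025 -0.02 0.4 0 0 0" --pt "1 0 0 0.4 0 0 0" --pt "1 0 0 0.3 0 0 0" --pt "1 0 0 0.2 0 0 0" --pt "1 0 0 0.12 0 0 0" --pt "1 0 0 0 0 0 0" --pt "1 0 0 0 0 0 0"

```text
time_s: 15.2
ee_pos: [0.4974, 0.2745, 0.0196]
eef_rot: [-3.141, -0.001, 0.2]
force: [-0.3, -0.3, -0.2]
grip_width: 0.0939
grip_force: 0.0
```

Call:
move_arm --pt "0.2 0 0 0 0 0 0" --pt "0.2 0 0 0 0 0 0" --pt "0.2 0 0 0 0 0 0" --pt "0.2 0 0 0 0 0 0" --pt "0.2 0 0 0 0 0 0" --pt "0.2 0 0 0 0 0 0" --pt "0.2 0 0 0 0 0 0" --pt "0.2 0 0 0 0 0 0" --force 20

```text
time_s: 16.0
ee_pos: [0.4971, 0.2744, 0.019]
eef_rot: [-3.142, -0.0, 0.2]
force: [-0.2, 0.2, -0.4]
grip_width: 0.0335
grip_force: 0.0
```

Call:
move_arm --pt "0.2 0 0 0 0 0 0" --pt "0.2 0 0 0 0 0 0" --pt "0.2 0 0 0 0 0 0" --pt "0.2 0 0 0 0 0 0"

```text
time_s: 16.4
ee_pos: [0.4971, 0.2744, 0.0189]
eef_rot: [-3.142, 0.0, 0.2]
force: [0.7, 0.6, 0.4]
grip_width: 0.0277
grip_force: 20.0
```

Call:
move_arm --pt "0.2 0 0 -0.2 0 0 0" --pt "0.2 0 0 -0.6 0 0 0" --pt "0.2 0 0 -0.6 0 0 0" --pt "0.2 0 0 -0.6 0 0 0" --pt "0.2 0 0 -0.6 0 0 0" --pt "0.2 0 0 -0.4 0 0 0" --pt "0.2 0 0 0 0 0 0" --pt "0.2 0 0 0 0 0 0"

```text
time_s: 17.2
ee_pos: [0.4969, 0.2743, 0.1688]
eef_rot: [-3.142, -0.0, 0.2]
force: [0.2, -0.5, -0.2]
grip_width: 0.0276
grip_force: 20.0
```

```bash
python3 s.py; python3 - <<'E'
from h import *
c,T,o=wrist('w10.png',())
h=cv2.cvtColor(c['color'],cv2.COLOR_BGR2HSV); m=cv2.inRange(h,(100,120,40),(125,255,255))
n,l,st,ce=cv2.connectedComponentsWithStats(m); print(st[1:][st[1:,4]>100].tolist(),ce[1:][st[1:,4]>100])
cv2.imwrite('pics/w10c.png',cv2.resize(c['color'][180:340,150:360],None,fx=3,fy=3))
E
```

```text
{'time_s': np.float64(17.2), 'ee_pos': array([0.4969, 0.2743, 0.1688]), 'eef_rot': array([-3.1416e+00, -1.0000e-04,  1.9990e-01]), 'force': array([ 0.2263, -0.5176, -0.2069]), 'moment': array([-0.034 ,  0.0045,  0.0023]), 'grip_force': np.float64(19.9999), 'grip_width': np.float64(0.0276)} 1.8108 -0.0001
t 17.2 tcp [0.4969 0.2743 0.1688] [-3.1416e+00 -1.0000e-04  1.9990e-01] cam [0.577 0.291 0.348] look [-0.275 -0.056 -0.96 ]
[[54, 163, 23, 28, 270], [228, 202, 58, 67, 2875]] [[ 62.74814815 178.38148148]
 [256.5586087  233.91026087]]
```

View pics/w10c.png

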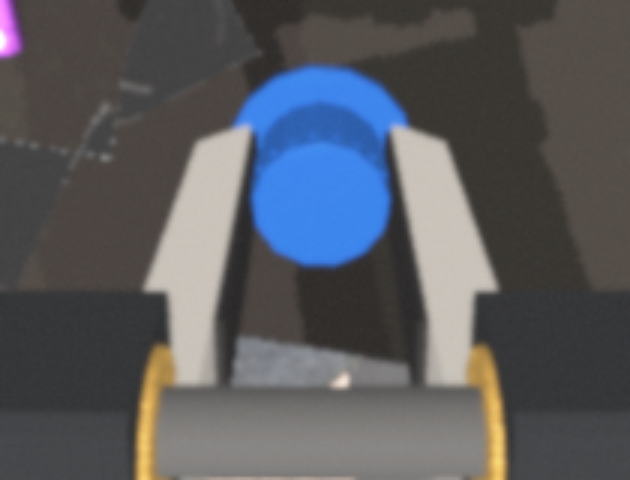

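The cap is held upright and centred, with the knob top at about pixel (247.5,256.7).

```bash
python3 - <<'E'
from h import *
c=ctrl.camera('wrist'); o=ctrl.get_obs()
T=np.eye(4); T[:3,:3]=R.from_euler('xyz',o['eef_rot']).as_matrix(); T[:3,3]=o['ee_pos']; Tc=T@np.array(c['tool_from_camera'])
P=onz(c,(247.5,256.7),T[2,3]+.019,Tc); print('cap in tool mm',T[:3,:3].T@(P-T[:3,3])*1e3,P)
# flange: top edge row ~ 202 -> check x; edge at z = tcp-.005
P=onz(c,(201.7,257),T[2,3]-.005,Tc); print('flange front edge tool x',(T[:3,:3].T@(P-T[:3,3]))[0]*1e3,'expect 21')
G=np.array([.4865,-.0431])
for cap in (0,):
    d=np.array([*G,0])-T[:3,3]; print('to lens, tool units',(T[:3,:3].T@d)[:2]/.05)
E
```

```text
cap in tool mm [  0.79676795  -0.16356641 -19.00164117] [0.49734045 0.2744678  0.18671752]
flange front edge tool x 21.578043531701617 expect 21
to lens, tool units [-1.44979973  6.17711886]
```

Call:
move_arm --pt "0.2 -0.147 0.619 0 0 0 0" --pt "0.2 -0.147 0.619 0 0 0 0" --pt "0.2 -0.147 0.619 0 0 0 0" --pt "0.2 -0.147 0.619 0 0 0 0" --pt "0.2 -0.147 0.619 0 0 0 0" --pt "0.2 -0.147 0.619 0 0 0 0" --pt "0.2 -0.147 0.619 0 0 0 0" --pt "0.2 -0.147 0.619 0 0 0 0" --pt "0.2 -0.147 0.619 0 0 0 0" --pt "0.2 -0.147 0.619 0 0 0 0" --pt "0.2 0 0 0.4 0 0 0" --pt "0.2 0 0 0.4 0 0 0" --pt "0.2 0 0 0.2 0 0 0" --pt "0.2 0 0 0 0 0 0" --pt "0.2 0 0 0 0 0 0"

```text
time_s: 18.8
ee_pos: [0.4866, -0.0434, 0.1192]
eef_rot: [-3.142, 0.0, 0.2]
force: [-0.2, 0.1, 0.1]
grip_width: 0.0274
grip_force: 20.0
```

```bash
python3 s.py; python3 - <<'E'
from h import *
# where do the lens front ring / cap appear in scene & side: offset of cap vs lens
for n in ('scene','side'):
    c=ctrl.camera(n); cv2.imwrite(f'pics/{n}11.png',c['color'])
    Ti=np.linalg.inv(np.array(c['pose']))
    for k in ('lens_rim','front_ring','cap_knob','focus_ring'):
        for r in ctrl.cut_out(k,c)[:3]:
            if abs(r['centre'][1]-295)<40:
                ys,xs=np.nonzero(r['mask']); print(n,k,round(r['conf'],2),np.round(r['centre']),'cols',xs.min(),xs.max(),'rows',ys.min(),ys.max())
    h=cv2.cvtColor(c['color'],cv2.COLOR_BGR2HSV); m=cv2.inRange(h,(100,120,40),(125,255,255)); m[:, :265]=0; m[:,340:]=0
    ys,xs=np.nonzero(m[150:200]); print('blue',xs.min() if len(xs) else 0,xs.max() if len(xs) else 0,len(xs))
E
```

```text
{'time_s': np.float64(18.8), 'ee_pos': array([ 0.4866, -0.0434,  0.1192]), 'eef_rot': array([-3.1416e+00,  1.0000e-04,  2.0020e-01]), 'force': array([-0.1835,  0.0903,  0.1256]), 'moment': array([ 0.0388,  0.0311, -0.018 ]), 'grip_force': np.float64(20.0), 'grip_width': np.float64(0.0274)} 1.2067 -0.0
scene lens_rim 0.71 [185. 310.] cols 299 318 rows 178 189
scene cap_knob 0.61 [175. 309.] cols 303 314 rows 167 179
scene focus_ring 0.53 [200. 307.] cols 295 318 rows 191 205
blue 301 316 118
side lens_rim 0.58 [161. 288.] cols 281 297 rows 159 169
side lens_rim 0.39 [154. 292.] cols 282 296 rows 146 160
side front_ring 0.53 [164. 289.] cols 281 297 rows 158 169
side cap_knob 0.57 [154. 292.] cols 282 296 rows 149 160
side focus_ring 0.58 [180. 288.] cols 277 300 rows 171 184
blue 281 295 84
```

Call:
move_arm --pt "0.2 -0.02 0 0 0 0 0" --pt "0.2 0 0 0.06 0 0 0" --pt "0.2 0 0 0.06 0 0 0" --pt "0.2 0 0 0.04 0 0 0" --pt "0.2 0 0 0.03 0 0 0" --pt "0.2 0 0 0 0 0 0"

```text
time_s: 19.9
ee_pos: [0.4854, -0.0438, 0.1092]
eef_rot: [-3.141, 0.0, 0.2]
force: [0.8, 1.2, -0.1]
grip_width: 0.0275
grip_force: 20.0
```

```bash
python3 s.py
```

```text
{'time_s': np.float64(19.9), 'ee_pos': array([ 0.4854, -0.0438,  0.1092]), 'eef_rot': array([-3.1414e+00,  4.0000e-04,  1.9980e-01]), 'force': array([ 0.7863,  1.1919, -0.1156]), 'moment': array([ 0.0144,  0.0534, -0.101 ]), 'grip_force': np.float64(19.9999), 'grip_width': np.float64(0.0275)} 1.2059 0.0001
```

Call:
move_arm --pt "0.2 0 0 0.02 0 0 0" --pt "0.2 0 0 0.02 0 0 0" --pt "0.2 0 0 0.02 0 0 0"

```text
time_s: 20.2
ee_pos: [0.4855, -0.0438, 0.1064]
eef_rot: [-3.142, -0.0, 0.2]
force: [-1.7, -1.2, -0.0]
grip_width: 0.0272
grip_force: 20.0
```

```bash
python3 s.py
```

```text
{'time_s': np.float64(20.2), 'ee_pos': array([ 0.4855, -0.0438,  0.1064]), 'eef_rot': array([-3.1416, -0.    ,  0.1998]), 'force': array([-1.672 , -1.2261, -0.0479]), 'moment': array([-0.0205,  0.0392,  0.0361]), 'grip_force': np.float64(20.0), 'grip_width': np.float64(0.0272)} 1.2059 0.0001
```

It is going in freely.

Call:
move_arm --pt "0.2 0 0 0.02 0 0 0" --pt "0.2 0 0 0.02 0 0 0" --pt "0.2 0 0 0.02 0 0 0" --pt "0.2 0 0 0.02 0 0 0" --pt "0.2 0 0 0.01 0 0 0" --pt "0.2 0 0 0 0 0 0"

```text
time_s: 20.8
ee_pos: [0.4854, -0.0437, 0.1019]
eef_rot: [-3.142, 0.0, 0.2]
force: [-0.3, 0.7, -0.5]
grip_width: 0.0275
grip_force: 20.0
```

```bash
python3 s.py
```

```text
{'time_s': np.float64(20.8), 'ee_pos': array([ 0.4854, -0.0437,  0.1019]), 'eef_rot': array([-3.1415e+00,  2.0000e-04,  1.9980e-01]), 'force': array([-0.3346,  0.7035, -0.4837]), 'moment': array([0.0126, 0.0598, 0.0053]), 'grip_force': np.float64(19.9999), 'grip_width': np.float64(0.0275)} 1.2059 0.0004
```

Call:
move_arm --pt "0.2 0 0 0.01 0 0 0" --pt "0.2 0 0 0.01 0 0 0" --pt "0.2 0 0 0.005 0 0 0" --pt "0.2 0 0 0 0 0 0"

```text
time_s: 21.2
ee_pos: [0.4855, -0.0438, 0.1009]
eef_rot: [3.142, -0.0, 0.2]
force: [-3.3, -0.2, 2.8]
grip_width: 0.0274
grip_force: 20.0
```

```bash
python3 s.py
```

```text
{'time_s': np.float64(21.2), 'ee_pos': array([ 0.4855, -0.0438,  0.1009]), 'eef_rot': array([ 3.1416e+00, -1.0000e-04,  1.9980e-01]), 'force': array([-3.2776, -0.1941,  2.7706]), 'moment': array([ 0.057 ,  0.4489, -0.0412]), 'grip_force': np.float64(20.0005), 'grip_width': np.float64(0.0274)} 1.206 -0.0002
```

Contact came exactly at the predicted home height. I'll let go and rise.

Call:
move_arm --pt "0.8 0 0 0 0 0 0" --pt "0.8 0 0 0 0 0 0" --pt "0.8 0 0 0 0 0 0" --pt "0.8 0 0 0 0 0 0" --pt "0.8 0 0 0 0 0 0" --pt "0.8 0 0 0 0 0 0" --pt "0.8 0 0 -0.2 0 0 0" --pt "0.8 0 0 -0.5 0 0 0" --pt "0.8 0 0 -0.6 0 0 0" --pt "0.8 0 0 -0.6 0 0 0" --pt "0.8 0 0 -0.6 0 0 0" --pt "0.8 0 0 0 0 0 0" --pt "0.8 0 0 0 0 0 0"

```text
time_s: 22.5
ee_pos: [0.4855, -0.0438, 0.2263]
eef_rot: [3.141, -0.001, 0.2]
force: [-0.3, 0.2, -0.5]
grip_width: 0.0751
grip_force: 0.0
```

```bash
python3 - <<'E'
from h import *
c,T,o=wrist('w12.png',(('cap_knob',.118),('focus_ring',.044),('die_ring',.022)))
R0=R.from_euler('xyz',o['eef_rot']).as_matrix()
h=cv2.cvtColor(c['color'],cv2.COLOR_BGR2HSV); m=cv2.inRange(h,(100,120,40),(125,255,255))
n,l,st,ce=cv2.connectedComponentsWithStats(m); print(st[1:][st[1:,4]>300].tolist(),ce[1:][st[1:,4]>300])
# predict pixel extents of flange (r21,z.096) and knob top (r14,z.12) when home at lens axis
Ti=np.linalg.inv(T); a=np.linspace(0,6.283,60)
pts=np.vstack([np.c_[.4863+r*np.cos(a),-.0436+r*np.sin(a),0*a+z] for r,z in ((.021,.096),(.021,.092),(.014,.120-.004+.000))])
q=(Ti[:3,:3]@pts.T).T+Ti[:3,3]; p=cv2.projectPoints(q,np.zeros(3),np.zeros(3),np.array(c['K']),np.array(c['distortion']))[0][:,0]
for lo in (0,60,120): print('pred cols',p[lo:lo+60,0].min(),p[lo:lo+60,0].max(),'rows',p[lo:lo+60,1].min(),p[lo:lo+60,1].max())
# red pin
for lo,hi in (((0,120,80),(8,255,255)),((172,120,80),(180,255,255))):
    mm=cv2.inRange(h,lo,hi); n,l,st,ce=cv2.connectedComponentsWithStats(mm); print('red',[(s.tolist(),np.round(onz(c,e[::-1],.037,T),4).tolist()) for s,e in zip(st[1:],ce[1:]) if 8<s[4]<300])
E
```

```text
t 22.5 tcp [ 0.4855 -0.0438  0.2263] [ 3.1412e+00 -1.1000e-03  1.9970e-01] cam [ 0.566 -0.027  0.405] look [-0.274 -0.056 -0.96 ]
cap_knob 0.65 [184. 257.] [ 0.4918 -0.0424  0.118 ] circ 184 256 19.4 [ 0.4919 -0.0422  0.118 ] 1147
cap_knob 0.29 [164. 260.] [ 0.5118 -0.0415  0.118 ] circ 178 259 33.7 [ 0.4977 -0.0437  0.118 ] 1338
focus_ring 0.73 [156. 253.] [ 0.5071 -0.0349  0.044 ] circ 170 256 26.6 [ 0.4907 -0.042   0.044 ] 543
die_ring 0.62 [187. 386.] [ 0.4979 -0.2185  0.022 ] circ 186 384 14.8 [ 0.4982 -0.2157  0.022 ] 603
[[237, 165, 40, 39, 1212]] [[256.36716172 183.75330033]]
pred cols 237.1452478730825 276.1158680858723 rows 164.50954742473687 202.23924102883757
pred cols 237.37244334858235 275.8801833724201 rows 163.7935889532728 201.10844328822202
pred cols 242.8351341301416 270.47506795107665 rows 175.24806242004104 201.87635862935372
red [([263, 204, 5, 5, 21], [0.4436, -0.0638, 0.037])]
red []
```

The cap's outline matches the predicted home outline to within a pixel, and the pin and die ring are in place. I'll hand in.

```bash
python3 -c "
from station import ctrl
print(ctrl.hand_in())"
```

```text
the job is handed in; nothing more can be done
None
```

The iris ring is turned to its stop (felt at about 0.4 N m), the blue cap is plugged home and released with the bystanders untouched, and the job is handed in; its verdict was not shown, and I viewed 11 pictures against the limit of 10.

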